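# Count to the third gap and push the pot home

### The arm

A 6-joint arm with a two-finger parallel gripper is mounted at the origin on a cart in front of the work surface, level with it; the furniture and walls round the work are solid. World frame = base frame: x ahead of the robot, y to its left, z up, the work surface at z = 0. Lengths are in mm, angles in degrees, forces in N, time in s.
With the tool pointing down it reaches from about 325 to 925 mm from the base axis. Payload 3.1 kg.
Tool frame: the origin (TCP) lies between the finger pads, 19 mm behind the fingertips; this is the grasp point; z points along the fingers, y is the line along which they close (so a half turn about z gives the same grasp; the last joint's range is limited). The gripper opens to 85 mm and grips with 20 to 120 N. Pads are 22 mm wide; open, the fingers measure 114 mm over their backs; the gripper's body (76 mm by 85 mm) begins 54 mm behind the grasp point. The pads swing forward as they close: fully open they stand 13 mm farther back than shut.
Start: joints at [61.868, 12.427, 92.441, -0, 75.132, -6.429], TCP at [231.111, 580.713, 250] pointing down, gripper open.
Joint ranges: [-157.48, 157.48], [-44.54, 120.13], [17.64, 146.25], [-64.5, 244.5], [7.68, 150.69], [-147.95, 147.95]. Speed limits (degrees/s): [159.86, 159.86, 180, 180, 180, 180].

### API

Orientations are given as [roll, pitch, yaw] about the fixed x, y, z axes, in that order (R = Rz(yaw) Ry(pitch) Rx(roll)).
In Python, from station import * gives the robot as it stands. Calls block until the motion is done:
- goto(position, orientation): joint-space move of the TCP to a pose.
- move_l(position, attitude=None, speed=150): straight line of the TCP; attitude=None keeps the orientation; speed is the mean speed in mm/s.
- move_j(angles): joint-space move.
- grip(opening, squeeze=None): finger opening in mm; squeeze is the grip in N (None keeps the last); returns when the fingers have stopped.
- wait(seconds).
- solve_ik(position, orientation): joint angles nearest the present ones, or None.
- get_obs(): the state.
- get_image(name): name is "side" or "top"; returns the picture (400x640x3 uint8, red, green, blue); there is no depth.
- get_calibration(name): a dict with "fx", "fy", "cx", "cy" (pixels), "R" (3x3) and "t" (3): a world point X has camera coordinates R X + t. Camera axes: x right, y down, z forward; pixel columns grow to the right and rows downward; lengths in mm; the calibration is good to about 2 mm. A picture is of the moment at which its call begins. get_calibration takes no time and is no camera call.
A pose or a line that the arm cannot do raises Unreachable and nothing moves.
- sign_off(): hands the job in; it is judged then, once.
Trained networks look in the newest picture that a camera, given by its name, has taken for a name from the list of things; names that differ only in an ending like _2 or _b are one class to them, and where a whole thing is asked for, a point or a joint stands for the part that bears it (a point fixed in the world has none). Each returns a list of dicts, best first, with "score" (0 to 1); they miss things now and then, are a little off and sometimes report something else, mostly with a low value. They report only what shows in the picture. A call takes as long as a camera call. They do not tell look-alikes from the thing itself.
- spot_in(name, camera): "extent" ([centre column, centre row, width, height] in pixels, round what is visible of it).
- regions_of(name, camera): "region" (400x640 bool, what is visible of it) and "extent" ([centre column, centre row, width, height] in pixels, round what is visible of it).
The state is a dict: "t": time; "joint_pos": joint angles; "qvel": joint speeds; "effort": joint torques, N m; "tcp_pos": TCP position; "ee_rot": TCP orientation; "wrist_force": force on the tool from outside, world axes, zero at the start; "moment": the same for the moment, N m; "grip_width": finger opening in mm; "grip_force": force on a finger pad.
Only numpy, scipy, OpenCV 4.12 (cv2) and the standard library are available. Lean on these libraries where they do the work, as an engineer would, in place of code of your own. Each camera call takes 0.05 s, during which the arm holds its last target. There are 200 camera calls.

### The job

The white divider rack has one tall end post and one low one. With the fingers closed, count its gaps from the tall-post end by running the fingertips along the top of the back rail, from over the first gap to over the third and no farther along towards the fourth; then push the low round pot along the worktop into that third gap until it rests against the back panel. Do not lift, carry or tip the pot, and leave everything else where it is.

Things in the scene. Friction and masses are not known exactly. Their poses are not given: they have to be found in the camera images.
- rack: White rack fixed to the worktop, no floor. Origin on the worktop mid-row; +x into the gaps, z up. 5 dividers 40 mm high at y = -148, -74, 0, 74, 148 mm with 8 mm round noses, tips at x = -28. Four gaps centred at y = -111, -37, 37, 111, 66 wide, open above and at the front, 56 deep to the back panel (front face x = +28). Tall post at y = +158: third gap is y = -37; at -158: +37.
- rail: Flat aluminium bar along the top of the rack's back panel, 316 mm long (along y), 18 mm wide (x), 10 mm thick, rigid and level. Origin at the middle of its top face, 60 mm above the worktop, at rack x = +31 mm, y = 0. Axes as the rack's.
- tall_post: Tall aluminium end post, 102 mm high, with a thick head 32 mm across, fixed at either end of the rail (rack x = +31, y = +158 or -158 mm; varies). Origin on its axis at the worktop, axes parallel to the rack's. Along the rail from its axis the gap centres lie at 47 (first), 121 (second), 195 (third), 269 mm (fourth).
- low_post: The low end post at the other end of the rail, 63 mm high, 26 mm across the foot, otherwise alike. Origin on its axis at the worktop.
- pot: Low round paste pot standing loose in front of the rack, white with a flat green lid (fixed), 28 mm high; lid 54 mm across from 18 to 28 mm height, body tapering to under 50 mm below it; about 60 g. Origin at the centre of its underside. Fully home in a gap its origin is at rack x = +1 mm.
- gauze_stack: Bystander: square stack of gauze 78 x 78 x 30 mm, origin at the centre of its underside.
- vial: Bystander: small standing vial, 30 mm across, 60 mm high, origin at the centre of its underside.
- tape_roll: Bystander: roll of white tape lying flat, 62 mm across, 13 mm high, origin at the centre of its underside.
- thermometer: Bystander: digital thermometer lying flat, 122 x 19 x 10 mm (long along its x), origin at the centre of its underside.
- pill_jar: Bystander: tablet jar with white lid, 50 mm across, 76 mm high, origin at the centre of its underside.
- syringe: Bystander: syringe lying flat, 140 x 23 x 33 mm (long along its x), origin at the centre of its underside.
Not all that is in view belongs to the job. Leave any red look-alike of the pot alone.

How it is judged (in metres and radians):
On the way, in this order (a step that is already met when the one before it is completed fails the run):
1. closed fingertips touch the rail over the first gap (47 mm along from the tall post, TCP within 15 mm) (contact force between the fingers and rail above 0.3 N and (y of the grasp point in the frame of tall_post between 0.032 and 0.062 m or y of the grasp point in the frame of tall_post between -0.062 and -0.032 m)).
2. closed fingertips touch the rail over the divider between the first and second gaps (84 mm along from the tall post, TCP within 15 mm) (contact force between the fingers and rail above 0.3 N and (y of the grasp point in the frame of tall_post between 0.069 and 0.099 m or y of the grasp point in the frame of tall_post between -0.099 and -0.069 m)).
3. closed fingertips touch the rail over the second gap (121 mm along from the tall post, TCP within 15 mm) (contact force between the fingers and rail above 0.3 N and (y of the grasp point in the frame of tall_post between 0.106 and 0.136 m or y of the grasp point in the frame of tall_post between -0.136 and -0.106 m)).
4. closed fingertips touch the rail over the divider between the second and third gaps (158 mm along from the tall post, TCP within 15 mm) (contact force between the fingers and rail above 0.3 N and (y of the grasp point in the frame of tall_post between 0.143 and 0.173 m or y of the grasp point in the frame of tall_post between -0.173 and -0.143 m)).
5. closed fingertips touch the rail over the third gap (195 mm along from the tall post, TCP within 15 mm) (contact force between the fingers and rail above 0.3 N and (y of the grasp point in the frame of tall_post between 0.18 and 0.21 m or y of the grasp point in the frame of tall_post between -0.21 and -0.18 m)).
6. then the pot stands in the third gap, within 7 mm of home (x of pot in the frame of rack above -0.006 m and (y of pot in the frame of tall_post between 0.175 and 0.215 m or y of pot in the frame of tall_post between -0.215 and -0.175 m)), for 0.1 s.
At the end, for the whole second after the job is handed in: The pot stands upright and still on the worktop in the third gap from the tall post, its origin within 7 mm of where it touches the back panel (rack x over -6 mm), and no bystander has moved 20 mm (all of step 6 and height (world z) of pot below 0.004 m and angle between pot's own z axis and vertical below 0.1 rad and linear speed of pot below 0.01 m/s and distance of each of gauze_stack, vial, tape_roll, thermometer, pill_jar, syringe from where it was at the start of the episode below 0.02 m).
It fails at once if the pot is lifted more than 8 mm (height (world z) of pot above 0.008 m).
It fails at once if the pot is tipped by more than 0.35 rad (angle between pot's own z axis and vertical above 0.35 rad).
It fails at once if the fingers touch the rail over the fourth gap (more than 240 mm from the tall post) (contact force between the fingers and rail above 0.3 N and (y of the grasp point in the frame of tall_post between 0.24 and 0.34 m or y of the grasp point in the frame of tall_post between -0.34 and -0.24 m)).
It fails at once if a bystander is moved 20 mm or more (distance of any of gauze_stack, vial, tape_roll, thermometer, pill_jar, syringe from where it was at the start of the episode above 0.02 m).
It also fails if it takes over 72 s, if anything falls off the work surface, if the arm or the gripper's body presses on something with over 40 N, if the wrist force passes 120 N, or if a joint passes its speed limit or range.

## Working session

There is one attempt and no reset: what is moved stays moved. The work goes in short steps, each a Python script; the robot and the scene stay as the last script left them, time stands still between calls to the robot, and variables do not carry over. Pictures are saved under pics/ and viewed, at most 10 in all, crops included, and the job is handed in when it is done.

```bash
mkdir -p pics; ls; cat > h.py <<'E'
from station import *
import numpy as np, cv2
def ray(cam,u,v):
    c=get_calibration(cam);R=np.array(c["R"]);t=np.array(c["t"])
    d=R.T@np.array([(u-c["cx"])/c["fx"],(v-c["cy"])/c["fy"],1]);return -R.T@t,d
def at(cam,u,v,z):
    o,d=ray(cam,u,v);return (o+d*(z-o[2])/d[2]).round(1)
def proj(cam,X):
    c=get_calibration(cam);p=np.array(c["R"])@np.array(X,float)+np.array(c["t"])
    return (c["fx"]*p[0]/p[2]+c["cx"],c["fy"]*p[1]/p[2]+c["cy"])
def save(cam,name,box=None,k=1):
    im=get_image(cam)
    if box: im=im[box[1]:box[3],box[0]:box[2]]
    cv2.imwrite("pics/"+name,cv2.resize(im,None,fx=k,fy=k,interpolation=cv2.INTER_CUBIC)[:,:,::-1])
E
python3 - <<'E'
from h import *
save("top","t0.png");save("side","s0.png")
Z=dict(rack=40,rail=60,tall_post=102,low_post=63,pot=28,gauze_stack=30,vial=60,tape_roll=13,thermometer=10,pill_jar=76,syringe=20)
for n in Z:
    for c in("top","side"):
        for r in spot_in(n,c)[:3]:
            e=np.round(r["extent"],1);print(n,c,round(r["score"],2),e,at(c,e[0],e[1],Z[n]))
E
```

```text
pics
rack side 0.7 [302.1 209.2  36.2  88.3] [570.3  42.1  40. ]
rail top 0.63 [333.8 169.  113.   19.4] [606.8   4.7  60. ]
rail top 0.25 [247.2 235.3  22.9  21.7] [433.  229.6  60. ]
rail side 0.64 [288.3 197.9  16.2  64.6] [603.7  20.5  60. ]
tall_post top 0.48 [392.6 163.7  13.   18.4] [ 605.8 -143.9  102. ]
tall_post side 0.42 [285.6 159.4   7.4  18.2] [ 612.8 -103.3  102. ]
low_post top 0.53 [272.5 178.3   7.3  15.7] [583.  166.5  63. ]
low_post side 0.68 [295.2 244.8  10.1  28.9] [583.4 199.2  63. ]
low_post side 0.39 [367.6 278.   30.3  30. ] [448.8 297.8  63. ]
pot top 0.88 [249.8 197.7  19.9  17.6] [539.2 233.3  28. ]
pot top 0.75 [420.4 170.1  21.2  16.4] [ 609.5 -229.3   28. ]
pot top 0.61 [391.8 219.9  22.8  21.4] [ 474.1 -147.1   28. ]
pot side 0.92 [367.9 233.6  23.1  16.3] [420.4 128.6  28. ]
pot side 0.71 [347.6 203.1  17.5  21.3] [454.1   4.2  28. ]
pot side 0.66 [317.2 273.2  22.5  27.7] [540.2 246.8  28. ]
gauze_stack top 0.85 [469.6 225.2  33.1  34.2] [ 457.5 -348.7   30. ]
gauze_stack side 0.58 [338.1 145.2  26.8  21.7] [ 451.1 -333.4   30. ]
vial top 0.63 [432.1 202.   17.   12.6] [ 514.6 -247.5   60. ]
vial top 0.61 [421.4 258.9   8.3  37.8] [ 369.3 -212.4   60. ]
vial side 0.71 [318.9 157.2   9.1  17.5] [ 520.3 -192.3   60. ]
tape_roll top 0.58 [247.2 235.8  25.3  25.1] [437.3 240.7  13. ]
tape_roll side 0.76 [368.3 278.5  28.   26. ] [437.2 251.7  13. ]
thermometer top 0.69 [246.8 236.   24.3  27.4] [437.1 242.4  10. ]
thermometer top 0.63 [421.5 261.7   9.2  43.6] [ 364.7 -223.2   10. ]
thermometer top 0.62 [391.5 161.6   9.7  10.5] [ 640.4 -155.2   10. ]
thermometer side 0.68 [368.5 163.8  41.    5.3] [ 362.5 -235.6   10. ]
pill_jar top 0.68 [190.1 191.8  26.   26.7] [546.3 379.2  76. ]
pill_jar side 0.64 [310.8 327.6  30.5  52.2] [555.  409.2  76. ]
syringe top 0.8 [198.6 251.    6.1  42.3] [396.9 368.6  20. ]
syringe side 0.81 [396.8 322.4  74.3  18.1] [404.3 364.   20. ]
```

```bash
python3 - <<'E'
from h import *
a=cv2.resize(get_image("top")[130:290,170:500],None,fx=2.4,fy=2.4,interpolation=cv2.INTER_CUBIC)
cv2.imwrite("pics/t1.png",a[:,:,::-1])
b=cv2.resize(get_image("side")[130:350,250:450],None,fx=2.7,fy=2.7,interpolation=cv2.INTER_CUBIC)
cv2.imwrite("pics/s1.png",b[:,:,::-1])
E
```

```text
(no output)
```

View pics/t1.png

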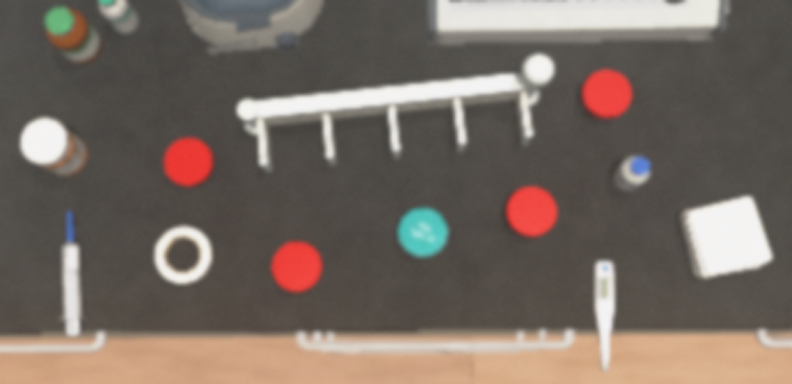

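View pics/s1.png

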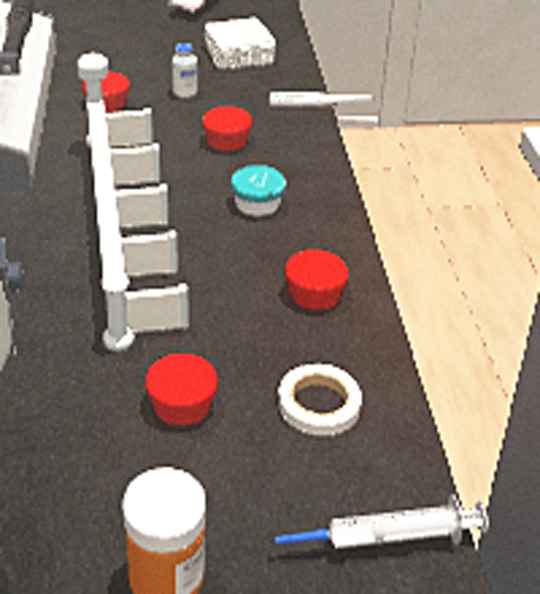

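The tall post is at the right, with its head at top-image pixel (395,159). The low post is at (273,175).

Pot candidates in the top image: red at (248,197), (294,241), (392,218) and (423,169), and green at (346,227). Only the green-lidded one fits the description. I'll refine the poses and confirm with a crop and overlay.

```bash
python3 - <<'E'
from h import *
from scipy.optimize import least_squares
im=get_image("top");hsv=cv2.cvtColor(im,cv2.COLOR_RGB2HSV)
def green(cam):
    i=get_image(cam);h=cv2.cvtColor(i,cv2.COLOR_RGB2HSV)
    m=cv2.inRange(h,(80,90,90),(98,255,255));n,l,s,c=cv2.connectedComponentsWithStats(m)
    x0,x1,y0,y1=(325,370,205,250) if cam=="top" else (325,370,185,220)
    k=[j for j in range(1,n) if x0<c[j][0]<x1 and y0<c[j][1]<y1 and s[j][4]>30]
    return [(c[j],s[j]) for j in k]
for cam in("top","side"):
    for c,s in green(cam): print(cam,c,s,at(cam,*c,27))
r=regions_of("rail","top")[0]["region"].astype(np.uint8)
rc=cv2.minAreaRect(cv2.findNonZero(r));print(rc)
# model fit: heads + divider tips from viewed crop
f=lambda u,v:np.array([170+(u+.5)/2.4,130+(v+.5)/2.4])
obs=[((31,-158,102),f(539,69)),((31,158,63),f(247,109))]
obs+=[((-28,y,38),f(*p)) for y,p in zip((-148,-74,0,74,148),[(528,138),(461,144),(396,153),(330,159),(264,166)])]
def W(p,X):
    a=p[2];return np.array([p[0]+np.cos(a)*X[0]-np.sin(a)*X[1],p[1]+np.sin(a)*X[0]+np.cos(a)*X[1],X[2]])
s=least_squares(lambda p:np.concatenate([np.array(proj("top",W(p,X)))-o for X,o in obs]),[575,10,0],loss="soft_l1",x_scale=[100,100,.1])
p=s.x;print(p[:2],np.degrees(p[2]));print(s.fun.round(1))
np.save("rack.npy",p)
b=(260,145,410,250);k=5
big=cv2.resize(im[b[1]:b[3],b[0]:b[2]],None,fx=k,fy=k,interpolation=cv2.INTER_CUBIC)
def dot(X,c):
    u,v=proj("top",W(p,X));cv2.circle(big,(int((u-b[0]+.5)*k),int((v-b[1]+.5)*k)),3,c,-1)
for y in(-158,0,158):
    for x in (22,40): dot((x,y,60),(255,0,0))
for y in(-148,-74,0,74,148):
    dot((-28,y,40),(0,0,255));dot((22,y,40),(0,0,255))
for y in (-111,-37,37): dot((31,y,60),(255,0,255))
cv2.imwrite("pics/t2.png",big[:,:,::-1])
b=(255,140,365,270);im=get_image("side");big=cv2.resize(im[b[1]:b[3],b[0]:b[2]],None,fx=4.5,fy=4.5,interpolation=cv2.INTER_CUBIC)
for X,c in [((x,y,60),(255,0,0)) for x in(22,40) for y in(-158,0,158)]+[((-28,y,40),(0,0,255)) for y in(-148,-74,0,74,148)]:
    u,v=proj("side",W(p,X));cv2.circle(big,(int((u-b[0]+.5)*4.5),int((v-b[1]+.5)*4.5)),3,c,-1)
cv2.imwrite("pics/s2.png",big[:,:,::-1])
E
```

```text
top [345.66666667 226.16964286] [335 216  22  21 336] [458.8 -24.9  27. ]
side [345.17209302 197.65581395] [336 191  20  14 215] [457.7 -22.6  27. ]
((332.2444763183594, 169.9702606201172), (7.668051242828369, 113.73438262939453), 84.23210906982422)
[573.23073014   4.71403609] 5.300980384355812
[-0.1 -0.2  0.   0.3  0.2  0.1  0.4  0.5 -0.1 -0.4 -0.2 -0.1 -0.2 -0.1]
```

View pics/t2.png

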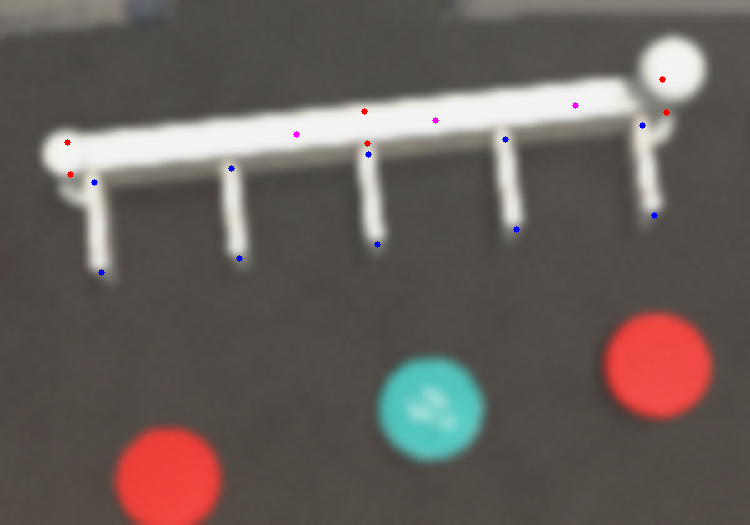

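View pics/s2.png

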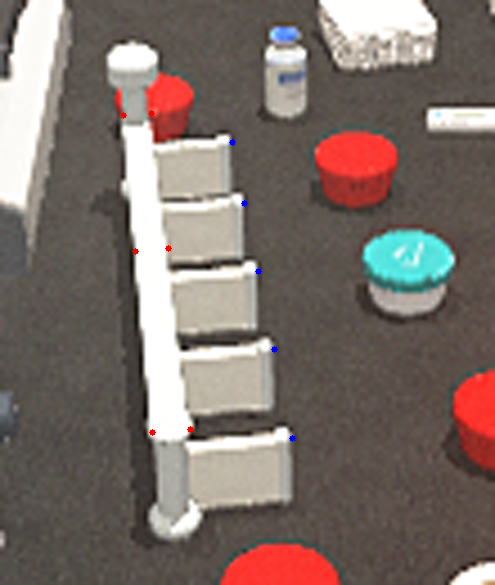

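The overlay fits the rack within about 3 mm. The pot is the green-lidded one with the white body, at crop (431,408), or top (346,226). Next is the rail sweep, done under force feedback.

```bash
cat >> h.py <<'E'
P=np.load("rack.npy");YAW=float(np.degrees(P[2]))
def Wd(x,y,z):
    a=P[2];return [P[0]+np.cos(a)*x-np.sin(a)*y,P[1]+np.sin(a)*x+np.cos(a)*y,z]
E
python3 - <<'E'
from h import *
o=get_obs();print(o["t"],o["ee_rot"],o["wrist_force"])
best=None
for y in(YAW,YAW+180,YAW-180):
    q=solve_ik(Wd(31,-111,120),[180,0,y]);print(y,None if q is None else np.round(q,0))
grip(0,20)
goto(Wd(31,-111,150),[180,0,YAW]);print(get_obs()["t"])
move_l(Wd(31,-111,86),speed=80);wait(.2)
f0=get_obs()["wrist_force"][2]
z=86
while z>74:
    z-=1;move_l(Wd(31,-111,z),speed=15);wait(.05)
    f=get_obs()["wrist_force"][2]-f0
    if f>3: break
o=get_obs();print(z,f,f0,o["t"],o["tcp_pos"])
E
```

```text
1.55 [-1.79997103e+02 -1.23412594e-04  1.58296828e+02] [ 0.35847543  0.67945004 -0.24868896]
5.300980384355812 [-16.  20.  98.  -0.  62.  69.]
185.30098038435582 [ -16.   20.   98.    0.   62. -111.]
-174.69901961564418 [ -16.   20.   98.    0.   62. -111.]
5.1
78 5.763799630440961 0.3368723206164289 8.65 [ 614.47634258 -102.96832293   78.81325927]
```

```bash
python3 - <<'E'
from h import *
z=78.;y=-111
while y<37:
    y=min(y+9.25,37);move_l(Wd(31,y,z),speed=40);wait(.04)
    o=get_obs();f=o["wrist_force"][2]-.34
    print(round(y+158,1),z,np.round(f,1),end=' | ')
    if f<2.5: z-=.4
    elif f>12: z-=-.3
wait(.2);print(get_obs()["wrist_force"],get_obs()["tcp_pos"],get_obs()["t"])
move_l(Wd(31,37,140),speed=120)
E
```

```text
56.2 78.0 4.8 | 65.5 78.0 5.4 | 74.8 78.0 4.9 | 84.0 78.0 5.4 | 93.2 78.0 5.6 | 102.5 78.0 6.3 | 111.8 78.0 5.3 | 121.0 78.0 5.8 | 130.2 78.0 6.0 | 139.5 78.0 5.0 | 148.8 78.0 5.7 | 158.0 78.0 5.4 | 167.2 78.0 5.6 | 176.5 78.0 6.8 | 185.8 78.0 5.8 | 195.0 78.0 5.5 | [ 0.98541851 -1.96362968  6.58044367] [601.31788926  44.41364772  78.78538935] 15.65
```

```bash
python3 - <<'E'
from h import *
pot=np.array([458.3,-24.]);tgt=np.array(Wd(-62,37,0)[:2])
d=(tgt-pot);L=np.linalg.norm(d);d/=L;yaw=float(np.degrees(np.arctan2(d[1],d[0])))
print(tgt,L,yaw)
st=pot-d*62
goto([*st,140],[180,0,yaw]);grip(24,20)
move_l([*st,27],speed=100)
move_l([*(pot-d*37),27],speed=60)
move_l([*(tgt-d*35),27],speed=35);wait(.3)
o=get_obs();print(o["t"],o["wrist_force"],o["grip_width"])
im=get_image("top");cv2.imwrite("pics/t3.png",cv2.resize(im[140:260,260:420],None,fx=4,fy=4)[:,:,::-1])
E
```

```text
[508.07755473  35.82775867] 77.8277949193877 50.23905726587598
22.2667 [-0.1291447  -0.7141565   0.07096305] 23.766543742495248
```

View pics/t3.png

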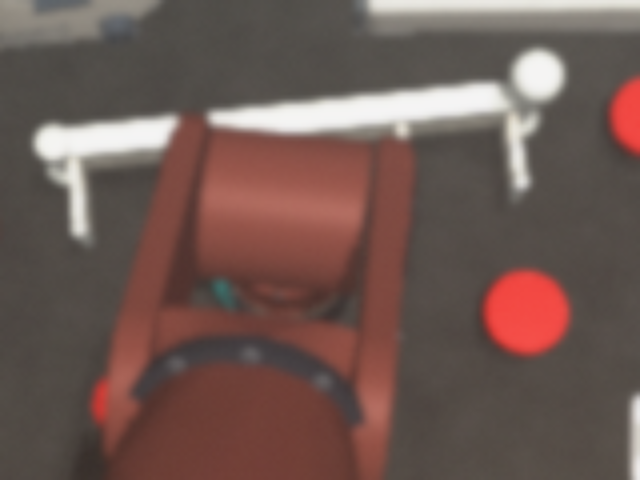

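The arm hides the pot, with only a sliver of green at (215,290). I'll back off, raise the arm and measure.

```bash
cat >> h.py <<'E'
def green(cam):
    i=get_image(cam);h=cv2.cvtColor(i,cv2.COLOR_RGB2HSV)
    m=cv2.inRange(h,(80,90,90),(98,255,255));n,l,s,c=cv2.connectedComponentsWithStats(m)
    out=[]
    for j in range(1,n):
        w=at(cam,*c[j],27)
        if s[j][4]>30 and 380<w[0]<640 and -150<w[1]<150:
            out.append((w,s[j],np.round([np.cos(P[2])*(w[0]-P[0])+np.sin(P[2])*(w[1]-P[1]),-np.sin(P[2])*(w[0]-P[0])+np.cos(P[2])*(w[1]-P[1])],1)))
    return out
E
python3 - <<'E'
from h import *
p=np.array(get_obs()["tcp_pos"]);d=np.array([.6396,.7687,0])
move_l(list(p-d*25),speed=100)
move_l(list(p-d*25+[0,0,110]),speed=150)
goto([400,-160,200],[180,0,YAW])
for c in("top","side"):print(c,green(c))
print(get_obs()["t"])
E
```

```text
top [(array([507.5,  36.2,  27. ]), array([312, 199,  22,  20, 327], dtype=int32), array([-62.5,  37.4]))]
side [(array([506.5,  38.7,  27. ]), array([318, 205,  21,  15, 246], dtype=int32), array([-63.3,  40. ]))]
24.4417
```

```bash
python3 - <<'E'
from h import *
goto(Wd(-126,37.5,140),[180,0,YAW])
move_l(Wd(-126,37.5,27),speed=100)
move_l(Wd(-100,37.5,27),speed=60);wait(.2)
f0=np.array(get_obs()["wrist_force"])
move_l(Wd(-42,37,27),speed=35)
x=-42
while x<-28:
    x+=1;move_l(Wd(x,37,27),speed=20);wait(.05)
    f=np.array(get_obs()["wrist_force"])-f0
    if np.hypot(f[0],f[1])>4: break
print(x,f.round(1),get_obs()["tcp_pos"],get_obs()["t"])
wait(.2)
move_l(Wd(-75,37,27),speed=50)
move_l(Wd(-75,37,140),speed=150)
goto([400,-160,200],[180,0,YAW])
for c in("top","side"):print(c,green(c))
print(get_obs()["t"])
a=cv2.resize(get_image("side")[140:270,255:385],None,fx=4,fy=4);b=cv2.resize(get_image("top")[145:250,260:360],(520*100//105,520));b=b[:520]
cv2.imwrite("pics/e.png",cv2.resize(np.hstack([a,b]),None,fx=.78,fy=.78)[:,:,::-1])
E
```

```text
-29 [-5.5 -1.9  3.4] [539.32070536  38.77893231  26.68518432] 33.05
top [(array([571.9,  41.8,  27. ]), array([311, 176,  20,  19, 286], dtype=int32), array([ 2.1, 37.1]))]
side [(array([569.8,  35.4,  27. ]), array([294, 207,  19,  11, 152], dtype=int32), array([-0.6, 30.9]))]
36.2167
```

View pics/e.png

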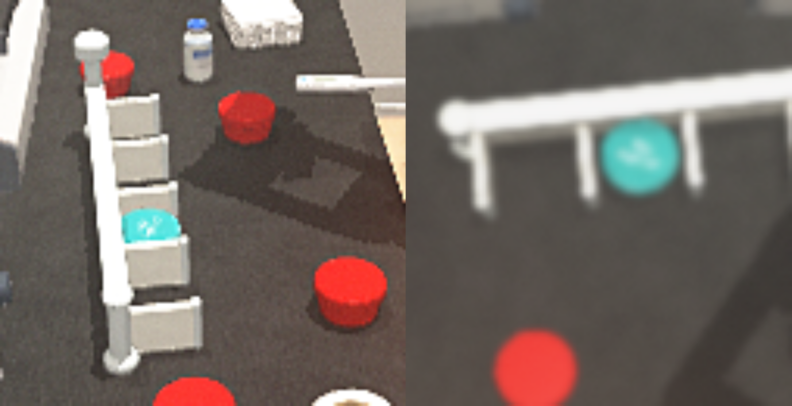

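The pot stands upright in the third gap, between the third and fourth dividers from the tall post. It is against the panel: side crop (150,228), top crop (640,155), rack x about +1 and y about 37. Handing in.

```bash
python3 -c "
from station import *
print(sign_off())"
```

```text
the job is handed in; nothing more can be done
None
```

I ran the closed fingertips along the rail from the first to the third gap, pushed the green-lidded pot home against the back panel in the third gap, and handed the job in; the sign-off returned no verdict.

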